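Load the autosampler rack and hold the guard open

TASK

Push the rack of micro tubes along the autosampler's lane, in under the shut clear guard, until it stands fully home against the stop at the end of the lane. Then lift the guard by its bar handle to 60 degrees open and finish while still holding it steady there, with the gripper on the guard, so that a colleague can reach in and uncap the tubes; it falls shut if let go. Leave the beaker, bottle, dish, cap and marker round it where they are.

Things in the scene. Friction and masses are not known exactly. Their poses are not given: they have to be found in the camera images.
- autosampler: White benchtop instrument, fixed to the bench. Origin on the bench under the lane's middle line; x to its rear, y along the lane towards the stop (robot's left), z up; yaw varies. Rear housing: x 56 to 120, y -60 to 165, 113 mm tall. Control head at the left: y 108 to 166, 120 mm tall. Base and lane: x -70 to 56, from y = -295 mm.
- lane_stop (a point): Mid-lane point on the lane floor at the stop buffers' faces, autosampler y = 105 mm; axes as autosampler. Floor 20 mm above the bench, 81 mm wide between rails 10 mm thick whose tops are 34 mm above the bench; lane 400 mm long, open at its far right end. With the rack fully home its leading end meets this point and its origin is 100 mm short of it in y.
- gateway (a point): Mid-lane point on the lane floor under the right edge of the shut guard, where the rack goes in; axes as autosampler. The opening is clear from 20 to 86 mm above the bench. The shut guard reaches from here 150 mm in +y and from 66 mm in front to 82 mm behind, its top 120 mm above the bench.
- tube_rack: Long low rack full of micro tubes, 77 wide x 200 long x 44 mm high over the tubes (solid walls 30 mm high), about 0.2 kg, loose on the lane floor, its long axis y along the lane. Origin at the centre of its underside. Starts 120 to 170 mm short of home and slides under friction. When home, 46 mm of its trailing end still stand outside the guard.
- rack_push (a point): Middle of the rack's trailing end wall (the end away from the stop), 15 mm above the rack's underside; axes as tube_rack, which is pushed along +y.
- guard (a joint): Opening angle of the clear guard in rad, 0 shut, growing as the handle goes up and back, end of travel 1.4. About 0.4 kg, no spring, no stay: it falls shut from any angle when let go. 60 degrees is 1.047.
- guard_hinge (a point): Point on the guard's hinge axis, abreast of the middle of the handle, 116 mm above the bench; axes as autosampler; the hinge axis is its y.
- guard_bar (a point): Middle of the round steel bar of the guard's handle, 10 mm thick, parallel to the hinge axis, straight for 90 mm. Shut: 86 mm above the bench, 190 mm in front of and 30 mm below the hinge axis. Gap of 37 mm between bar and the guard's front panel, free air in front; the guard's top is 36 mm above the bar. The bar can turn between fingers that pinch it.
- beaker: Bystander: beaker 107 x 97 mm, 120 mm tall, in front of the lane's open end; origin under its centre.
- petri_dish: Bystander: one covered dish, 61 mm across, 15 mm high, flat on the bench; origin under its centre.
- small_bottle: Bystander: small plastic bottle, 52 mm across, 85 mm tall, left of the instrument; origin under its centre.
- tube_cap: Bystander: single tube cap, 28 mm across, 11 mm high, on the bench in front of the instrument; origin under its centre.
- marker: Bystander: marker pen, 126 mm long, 12 mm thick, lying on the bench in front of the instrument; origin under its middle.

How it is judged:
By the outcome, as a careful person would: the job done as asked, in the order asked, and still so for the second after the job is handed in, while the arm keeps its last pose, push and grip.
It also fails if it takes over 54 s, if anything falls off the work surface, if the arm or the gripper's body presses on something with over 40 N, if the wrist force passes 120 N, or if a joint passes its speed limit or range.

ROBOT

A 6-joint arm with a two-finger parallel gripper is mounted at the origin on a cart in front of the work surface, level with it; the furniture and walls round the work are solid. World frame = base frame: x ahead of the robot, y to its left, z up, the work surface at z = 0. Lengths are in m, angles in degrees, forces in N, time in s.
With the tool pointing down it reaches from about 0.325 to 0.775 m from the base axis. Payload 5.5 kg.
Tool frame: the origin (TCP) lies between the finger pads; the fingertips stand manip.finger_overhang ahead of it and the grasp point (between the pads) lies 5 mm behind it (manip.finger_overhang is the distance from the TCP to the fingertips, in m); z points along the fingers, y is the line along which they close (so a half turn about z gives the same grasp; the last joint's range is limited). The gripper opens to 88 mm and grips with 3 to 60 N. Pads are 20 mm wide; open, the fingers measure 115 mm over their backs; the gripper's body (75 mm by 178 mm) begins 61 mm behind the grasp point.
Start: joints at [-76.358, 5.22, 70.514, -0, 104.267, -3.249], TCP at [0.174, -0.574, 0.213] pointing down, gripper open.
Joint ranges: [-164.24, 164.24], [-49.07, 125.15], [9.68, 141.18], [-86.29, 266.29], [3.28, 154.24], [-151.56, 151.56]. Speed limits (degrees/s): [147.25, 147.25, 172.46, 180, 180, 180].

INTERFACE

Orientations are given as [roll, pitch, yaw] about the fixed x, y, z axes, in that order (R = Rz(yaw) Ry(pitch) Rx(roll)).
In Python, from rig import manip, snapshot, camera_params, order, boxes_of, regions_of, place_of gives the robot as it stands.
- The arm moves only by the tool arm_command, never from a script. Its argument "steps" is text: rows parted by semicolons, each of 7 numbers parted by spaces: the shift along the tool's x, y, z in cm, then the turn, a rotation vector about the tool's x, y, z in degrees, then the closure in counts, from 0 (fully open) to 255 (shut). A call has 1 to 12 rows; each row shifts and turns the commanded pose from where the row before left it, along the tool's axes as they then stand; what a row does not reach is not made up. A row lasts 1/12 s, in which the tool goes at most 41.7 mm and 7.16 degrees, less where a joint would pass 70% of its speed; a pose out of reach is approached as far as the arm can. A call is refused whole if a number of a shift passes 4.17 or a number of a turn 7.16, either way. A call with a gripper value outside its range is refused whole. The fingers move at their own pace and stop on an object; "grip_force" is the grip in N (left out, the last holds). Time passes only in rows, so rows that do not move let the fingers close. It gives the time, the measured TCP pose, the force, the opening and the grip force at its end, in the units of the state.
- manip.read_state(): the state, without advancing time (a new reading comes with each control period).
- snapshot(name): name is "side" or "top" or "wrist"; returns the picture (384x512x3 uint8, red, green, blue); there is no depth.
- camera_params(name): a dict with "camera_matrix" (3x3 intrinsics, pixels), "position" and "rotation" of the camera in the world; the wrist camera has in their place "T_tool_cam" (4x4, takes a point from camera to tool coordinates, whose origin is the TCP and whose axes are the flange's). Camera axes: x right, y down, z forward; pixel columns grow to the right and rows downward; lengths in m; the calibration is good to about 2 mm. A picture is of the moment at which its call begins: read the wrist's pose just before it. camera_params takes no time and is no camera call.
- order.close_job(): hands the job in; it is judged then, once.
Trained networks look in the newest picture that a camera, given by its name, has taken for a name from the list of things; names that differ only in an ending like _2 or _b are one class to them, and where a whole thing is asked for, a point or a joint stands for the part that bears it (a point fixed in the world has none). Each returns a list of dicts, best first, with "conf" (0 to 1); they miss things now and then, are a little off and sometimes report something else, mostly with a low value. They report only what shows in the picture. A call takes as long as a camera call.
- boxes_of(query, camera): "box" ([left, top, right, bottom] as shares, 0 to 1, of the picture: columns of its width, rows of its height, round what is visible of it).
- regions_of(query, camera): "mask" (384x512 bool, what is visible of it) and "box" ([left, top, right, bottom] as shares, 0 to 1, of the picture: columns of its width, rows of its height, round what is visible of it).
- place_of(query, camera): "position" ([column, row] as shares, 0 to 1, of the picture: columns of its width, rows of its height: a listed point, or the origin of a listed thing).
The state is a dict: "time": time; "joint_pos": joint angles; "qvel": joint speeds; "effort": joint torques, N m; "tcp_pos": TCP position; "tcp_rot": TCP orientation; "ft_force": force on the tool from outside, world axes, zero at the start; "wrist_torque": the same for the moment, N m; "gripper_width": finger opening in m; "grasp_force": force on a finger pad.
Only numpy, scipy, OpenCV 4.12 (cv2) and the standard library are available. Lean on these libraries where they do the work, as an engineer would, in place of code of your own. Each camera call takes 0.05 s, during which the arm holds its last target. There are 200 camera calls.

## Working session

There is one attempt and no reset: what is moved stays moved. The work goes in short steps, Python scripts to look and compute and a tool call to move; the robot and the scene stay as the last step left them, time stands still between calls to the robot, and variables do not carry over. Pictures are saved under pics/ and viewed, at most 10 in all, crops included, and the job is handed in when it is done.

Besides the shell and the picture viewer there is one more tool, called after "Call:" by a JSON object that holds its "fn" and its "kwargs", one argument or row to a line. arm_command: Moves the arm, as the interface text tells. Its arguments: {"type":"object","properties":{"steps":{"type":"string"},"grip_force":{"type":"number"}},"required":["steps"]}

```bash
mkdir -p pics; cat > h.py <<'E'
import numpy as np, cv2
from rig import manip, snapshot, camera_params, order, boxes_of, regions_of, place_of
def ray(name,px):
    c=camera_params(name);K=np.array(c["camera_matrix"]);R=np.array(c["rotation"]);p=np.array(c["position"])
    d=R@np.linalg.inv(K)@np.array([px[0],px[1],1.]);return p,d
def at_z(name,px,z):
    p,d=ray(name,px);return p+d*(z-p[2])/d[2]
def look(q,cam,z=None):
    for r in place_of(q,cam)[:2]:
        px=np.array(r["position"])*[512,384]
        print(q,cam,round(r["conf"],2),px.round(1),None if z is None else at_z(cam,px,z).round(4))
E
python3 - <<'E'
from h import *
t=snapshot("top");s=snapshot("side")
cv2.imwrite("pics/a.png",cv2.vconcat([t,s])[:,:,::-1][:, :]) 
print(manip.finger_overhang, manip.read_state()["tcp_rot"], np.array(camera_params("side")["position"]),np.array(camera_params("top")["position"]))
for q,z in [("lane_stop",.02),("gateway",.02),("rack_push",.035),("guard_hinge",.116),("guard_bar",.086),("autosampler",0),("tube_rack",.02),("beaker",0),("petri_dish",0),("small_bottle",0),("tube_cap",0),("marker",0)]:
    for c in ["top","side"]: look(q,c,z)
im=cv2.imread("pics/a.png");cv2.imwrite("pics/a.png",cv2.resize(im,(400,600)) if 0 else cv2.hconcat([im[:384],im[384:]]))
im=cv2.imread("pics/a.png");cv2.imwrite("pics/a.png",cv2.resize(im,(800,300)))
cv2.imwrite("pics/t.png",cv2.resize(t[:,:,::-1],(800,600)))
cv2.imwrite("pics/s.png",cv2.resize(s[:,:,::-1],(800,600)))
E
```

```text
0.014 [-1.79900486e+02 -5.33071072e-03  1.68927229e+01] [ 0.40456489 -0.76534183  0.59269605] [0.28990264 0.12868243 1.20415967]Traceback (most recent call last):
  File "<stdin>", line 6, in <module>
  File "h.py", line 11, in look
    print(q,cam,round(r["conf"],2),px.round(1),None if z is None else at_z(cam,px,z).round(4))
                                                                      ~~~~^^^^^^^^^^
  File "h.py", line 7, in at_z
    p,d=ray(name,px);return p+d*(z-p[2])/d[2]
                                         ~^^^
IndexError: invalid index to scalar variable.
```

```bash
cat > c.py <<'E'
from h import *
t=cv2.imread("pics/a.png")
E
python3 - <<'E'
from rig import camera_params
print(camera_params("top"),camera_params("side")["rotation"])
E
sed -i 's/^import numpy.*/&\nfrom scipy.spatial.transform import Rotation as Ro/; s/R=np.array(c\["rotation"\])/R=rotm(c["rotation"])/' h.py
cat >> h.py <<'E'
def rotm(r):
    r=np.array(r,float)
    return r if r.ndim==2 else Ro.from_euler("xyz",r,degrees=True).as_matrix()
E
python3 - <<'E'
from h import *
t=snapshot("top");s=snapshot("side")
cv2.imwrite("pics/t.png",cv2.resize(t[:,:,::-1],(800,600)))
cv2.imwrite("pics/s.png",cv2.resize(s[:,:,::-1],(800,600)))
for q,z in [("lane_stop",.02),("gateway",.02),("rack_push",.035),("guard_hinge",.116),("guard_bar",.086),("autosampler",0),("tube_rack",.02),("beaker",0),("petri_dish",0),("small_bottle",0),("tube_cap",0),("marker",0)]:
    for c in ["top","side"]: look(q,c,z)
E
```

```text
{'camera_matrix': array([[394.1277617 ,   0.        , 247.70743318],
       [  0.        , 394.1277617 , 186.17083789],
       [  0.        ,   0.        ,   1.        ]]), 'position': array([0.28990264, 0.12868243, 1.20415967]), 'rotation': array([-169.29696751,   -0.9469139 ,  -88.51751704])} [-1.20043003e+02  8.91570175e-03 -7.70795288e+00]
lane_stop top 0.97 [224.8 156.5] [0.6056 0.1882 0.02  ]
gateway top 0.75 [273.  162.7] [0.5904 0.0385 0.02  ]
gateway side 0.23 [282.3 212.4] [0.5816 0.0545 0.02  ]
rack_push top 0.75 [330.4 172.1] [ 0.5623 -0.136   0.035 ]
rack_push side 0.95 [292.1 256.6] [ 0.5657 -0.1388  0.035 ]
guard_hinge top 0.87 [251.9 121.8] [0.6863 0.1088 0.116 ]
guard_hinge side 0.87 [312.8 168.8] [0.6724 0.1094 0.116 ]
guard_hinge side 0.46 [229.1 161.2] [0.4526 0.1851 0.116 ]
guard_bar top 0.87 [244.4 187.5] [0.4975 0.1252 0.086 ]
guard_bar top 0.33 [255.7 123.9] [0.691  0.0968 0.086 ]
guard_bar side 0.59 [243.8 181.2] [0.4865 0.1198 0.086 ]
autosampler top 0.88 [256.7 160.6] [0.6008 0.0884 0.    ]
autosampler top 0.29 [255.3 122.7] [ 0.7259  0.0957 -0.    ]
autosa
[... 208 characters left out ...]
 -0.1679  0.    ]
beaker side 0.96 [201.1 286.5] [ 0.3643 -0.1668  0.    ]
petri_dish top 0.67 [178.5 225.8] [0.3892 0.3221 0.    ]
petri_dish side 0.73 [211.6 173.2] [0.4014 0.3369 0.    ]
petri_dish side 0.37 [202.9 288. ] [ 0.368  -0.1716  0.    ]
small_bottle top 0.58 [149.4 193.2] [0.4871 0.4174 0.    ]
small_bottle side 0.82 [229.3 156. ] [0.4679 0.4576 0.    ]
tube_cap top 0.6 [245.3 232.5] [0.3743 0.1183 0.    ]
tube_cap top 0.37 [299.6 170.6] [ 0.5724 -0.047   0.    ]
tube_cap side 0.55 [200.9 212.3] [0.3654 0.1136 0.    ]
tube_cap side 0.45 [232.5 158.9] [0.4773 0.4327 0.    ]
marker top 0.54 [216.5 234.6] [0.3657 0.2054 0.    ]
marker side 0.65 [199.  196.2] [0.3604 0.199  0.    ]
```

View pics/t.png

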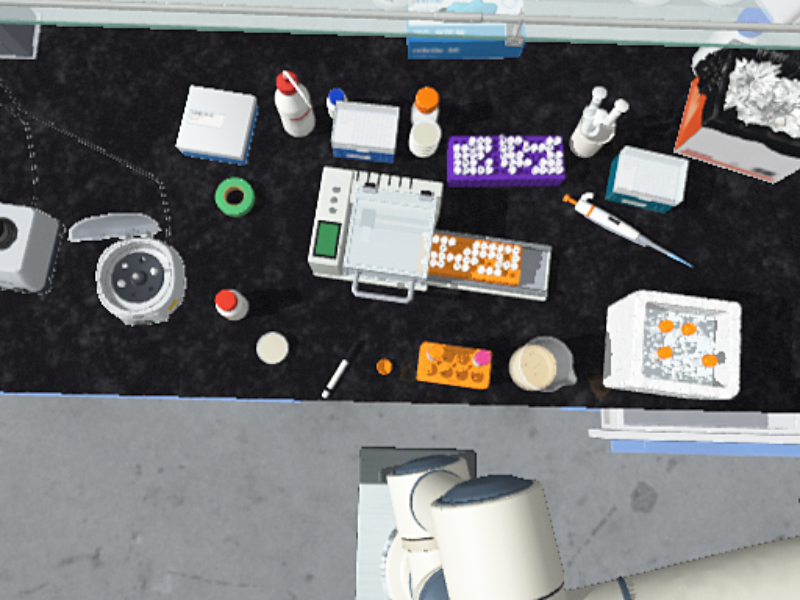

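View pics/s.png

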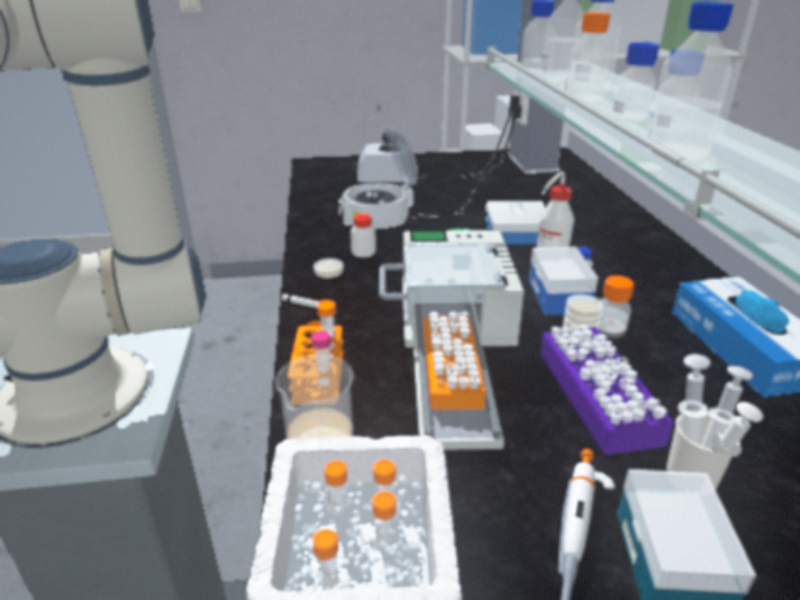

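The top view shows the instrument with its guard shut and the handle bar at about (385,295). The orange rack is in the lane with its trailing end at about (520,262). The beaker is at (540,362), clear of the approach. I'll fly over the lane's open end first.

Call:
{"fn": "arm_command", "kwargs": {
  "steps": "3.67 -1.97 0 0 0 0 0;3.67 -1.97 0 0 0 0 0;3.67 -1.97 0 0 0 0 0;3.67 -1.97 0 0 0 0 0;3.67 -1.97 0 0 0 0 0;3.67 -1.97 0 0 0 0 0;3.67 -1.97 0 0 0 0 0;3.67 -1.97 0 0 0 0 0;3.67 -1.97 0 0 0 0 0;3.67 -1.97 0 0 0 0 0;3.67 -1.97 0 0 0 0 0;3.67 -1.97 0 0 0 0 0"
}}

```text
time: 2.45
tcp_pos: [0.5282, -0.2182, 0.2129]
tcp_rot: [180.0, -0.0, 16.9]
ft_force: [0.1, -0.8, -0.5]
gripper_width: 0.0879
grasp_force: 0.0
```

Call:
{"fn": "arm_command", "kwargs": {
  "steps": "3.67 -1.97 0 0 0 0 100;0 0 0 0 0 -6.66 168;0 0 0 0 0 -6.66 168;0 0 0 0 0 -6.66 168;0 0 0 0 0 -6.66 168;0 0 0 0 0 -6.66 168;0 0 0 0 0 -6.66 168;0 0 0 0 0 -6.66 168;0 0 0 0 0 -6.66 168;0 0 0 0 0 -6.66 168;0 0 0 0 0 -6.66 168;0 0 0 0 0 0 168"
}}

```text
time: 3.45
tcp_pos: [0.5564, -0.1905, 0.2127]
tcp_rot: [180.0, 0.0, 83.7]
ft_force: [0.2, 0.7, -0.2]
gripper_width: 0.0299
grasp_force: 0.0
```

```bash
cat >> h.py <<'E'
def wray(px):
    s=manip.read_state();c=camera_params("wrist");K=np.array(c["camera_matrix"]);T=np.array(c["T_tool_cam"])
    R=Ro.from_euler("xyz",s["tcp_rot"],degrees=True).as_matrix() if len(s["tcp_rot"])==3 else Ro.from_quat(s["tcp_rot"]).as_matrix()
    p=np.array(s["tcp_pos"])+R@T[:3,3];d=R@T[:3,:3]@np.linalg.inv(K)@np.array([px[0],px[1],1.]);return p,d
def wlook(q,z):
    for r in place_of(q,"wrist")[:2]:
        px=np.array(r["position"])*[512,384];p,d=wray(px)
        print(q,"wrist",round(r["conf"],2),px.round(1),(p+d*(z-p[2])/d[2]).round(4))
def pose():
    s=manip.read_state();print("t",round(s["time"],2),"pos",np.round(s["tcp_pos"],4),"rot",np.round(s["tcp_rot"],2),"F",np.round(s["ft_force"],1),"w",round(s["gripper_width"],4),"gf",round(s["grasp_force"],1),"J",np.round(s["joint_pos"],0))
E
python3 - <<'E'
from h import *
pose()
w=snapshot("wrist");cv2.imwrite("pics/w1.png",w[:,:,::-1])
for q,z in [("rack_push",.035),("tube_rack",.02),("gateway",.02),("lane_stop",.02),("guard_bar",.086)]: wlook(q,z)
E
```

```text
t 3.45 pos [ 0.5564 -0.1905  0.2127] rot [180.     0.    83.73] F [ 0.2  0.7 -0.2] w 0.0299 gf 0.0 J [-22.   3.  72.  -0. 104. -16.]
rack_push wrist 0.84 [264.4 131.1] [ 0.5719 -0.1379  0.035 ]
tube_rack wrist 0.96 [261.8  47.3] [ 0.5798 -0.0429  0.02  ]
guard_bar wrist 0.63 [262.4  41.7] [ 0.5779 -0.053   0.086 ]
```

View pics/w1.png

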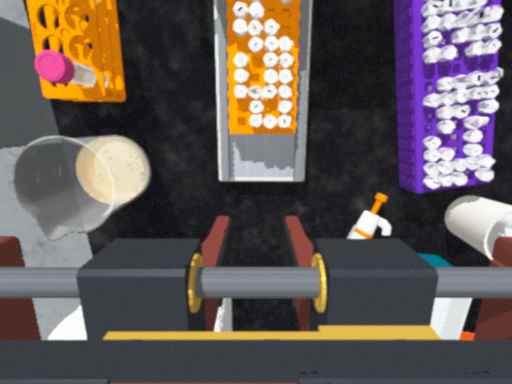

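```bash
python3 - <<'E'
from h import *
w=cv2.imread("pics/w1.png")
g=cv2.cvtColor(w,cv2.COLOR_BGR2GRAY).astype(int)
P=[]
for r in [6,40,80,120,150,174]:
    row=g[r]; m=np.where(row[195:330]>110)[0]+195
    l,h=m.min(),m.max()+1
    q=[]
    for px in [(l,r),(h,r)]:
        p,d=wray(px); q.append((p+d*(.034-p[2])/d[2])[:2])
    P.append(sum(q)/2); print(r,l,h,np.round(q,4).tolist(),P[-1].round(4))
P=np.array(P);k=np.polyfit(P[:,1],P[:,0],1);print(k,"yaw",-np.degrees(np.arctan(k[0])))
for px in [(240,181),(290,181)]:
    p,d=wray(px);print("laneend",(p+d*(.02-p[2])/d[2]).round(4))
E
```

```text
6 213 312 [[0.5308, 0.0009], [0.6378, -0.0115]] [ 0.5843 -0.0053]
40 214 311 [[0.5267, -0.0325], [0.6343, -0.0449]] [ 0.5805 -0.0387]
80 215 309 [[0.5215, -0.0741], [0.6292, -0.0865]] [ 0.5754 -0.0803]
120 217 307 [[0.5172, -0.1185], [0.6236, -0.1308]] [ 0.5704 -0.1247]
150 217 306 [[0.5119, -0.1536], [0.6198, -0.1661]] [ 0.5659 -0.1599]
174 218 305 [[0.5087, -0.1832], [0.6164, -0.1957]] [ 0.5626 -0.1894]
[0.11847636 0.5849789 ] yaw -6.756699316022804
laneend [ 0.5336 -0.198   0.02  ]
laneend [ 0.5984 -0.2055  0.02  ]
```

Call:
{"fn": "arm_command", "kwargs": {
  "steps": "2.35 0.6 0 0 0 0.5 168;0 0 3 0 0 0 168;0 0 3 0 0 0 168;0 0 3 0 0 0 168;0 0 3 0 0 0 168;0 0 3 0 0 0 168;0 0 1 0 0 0 168;0 0 1 0 0 0 168;0 0 0 0 0 0 168;0 0 0 0 0 0 168"
}}

```text
time: 4.58
tcp_pos: [0.5657, -0.168, 0.044]
tcp_rot: [179.9, 0.0, 83.0]
ft_force: [-0.6, -0.5, 1.0]
gripper_width: 0.03
grasp_force: 0.0
```

```bash
python3 - <<'E'
from h import *
pose()
w=snapshot("wrist");cv2.imwrite("pics/w2.png",w[:,:,::-1]);
s=snapshot("side");cv2.imwrite("pics/s2.png",cv2.resize(s[150:320,180:380][:,:,::-1],(700,595)))
E
```

```text
t 4.58 pos [ 0.5657 -0.168   0.044 ] rot [1.7991e+02 2.0000e-02 8.2970e+01] F [-0.6 -0.5  1. ] w 0.03 gf 0.0 J [-20.   5.  87.   0.  87. -13.]
```

View pics/s2.png

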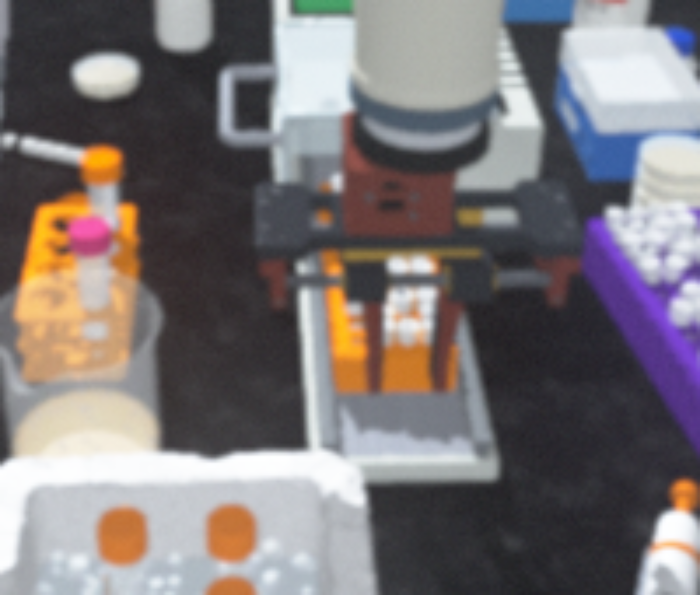

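The fingers stand in the lane behind the rack's end at about (410,385). I'll push along tool x, which is lane +y.

Call:
{"fn": "arm_command", "kwargs": {
  "steps": "1 0 0 0 0 -0.3 168;1 0 0 0 0 0 168;1 0 0 0 0 0 168;1 0 0 0 0 0 168;1 0 0 0 0 0 168;1 0 0 0 0 0 168;1 0 0 0 0 0 168;1 0 0 0 0 0 168;1 0 0 0 0 0 168;1 0 0 0 0 0 168;1 0 0 0 0 0 168;0.5 0 0 0 0 0 168"
}}

```text
time: 5.68
tcp_pos: [0.5787, -0.0521, 0.0426]
tcp_rot: [-180.0, -0.0, 83.3]
ft_force: [-0.4, 0.6, 0.5]
gripper_width: 0.0296
grasp_force: 0.0
```

Call:
{"fn": "arm_command", "kwargs": {
  "steps": "0.5 0 0 0 0 0 168;0.5 0 0 0 0 0 168;0.4 0 0 0 0 0 168;0.3 0 0 0 0 0 168"
}}

```text
time: 6.02
tcp_pos: [0.5806, -0.0364, 0.0426]
tcp_rot: [-180.0, 0.0, 83.3]
ft_force: [-0.5, 0.4, -1.1]
gripper_width: 0.0301
grasp_force: 0.0
```

Call:
{"fn": "arm_command", "kwargs": {
  "steps": "0.4 0 0 0 0 0 168;0.4 0 0 0 0 0 168;0.3 0 0 0 0 0 168"
}}

```text
time: 6.27
tcp_pos: [0.5819, -0.0255, 0.0426]
tcp_rot: [180.0, -0.0, 83.3]
ft_force: [1.2, 0.4, -0.2]
gripper_width: 0.03
grasp_force: 0.0
```

Call:
{"fn": "arm_command", "kwargs": {
  "steps": "0.3 0 0 0 0 0 168;0.3 0 0 0 0 0 168"
}}

```text
time: 6.43
tcp_pos: [0.5826, -0.0196, 0.0426]
tcp_rot: [-180.0, -0.0, 83.3]
ft_force: [0.5, 0.1, 0.4]
gripper_width: 0.0302
grasp_force: 0.0
```

```bash
python3 - <<'E'
from h import *
pose()
s=snapshot("side");cv2.imwrite("pics/s3.png",cv2.resize(s[140:290,200:360][:,:,::-1],(640,600)))
look("rack_push","side",.035)
E
```

```text
t 6.43 pos [ 0.5826 -0.0196  0.0426] rot [-180.     -0.     83.28] F [0.5 0.1 0.4] w 0.0302 gf 0.0 J [-5.  5. 89.  0. 87.  1.]
rack_push side 0.75 [293.  259.9] [ 0.5654 -0.1496  0.035 ]
```

View pics/s3.png

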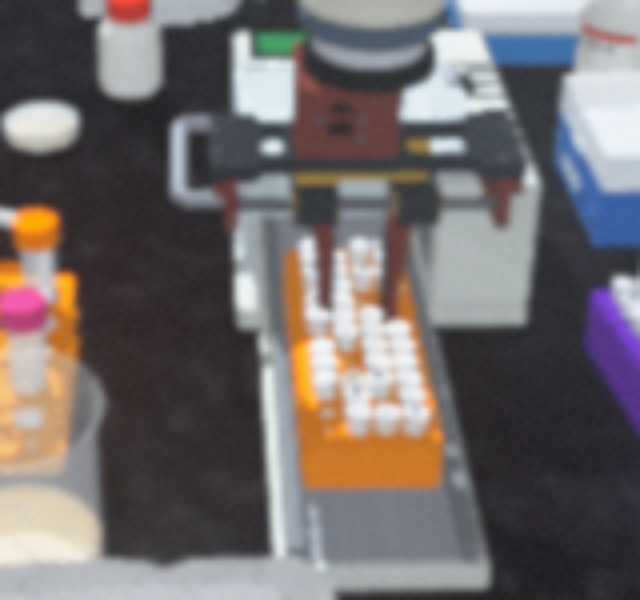

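```bash
python3 - <<'E'
from h import *
def proj(n,X):
    c=camera_params(n);K=np.array(c["camera_matrix"]);R=rotm(c["rotation"]);v=K@(R.T@(np.array(X)-c["position"]));return (v[:2]/v[2]).round(1)
for X in [(.5657,-.168,.03),(.5657,-.168,.044),(.5826,-.0196,.0286),(.5826,-.0196,.0426),(.5826,-.0196,.07),(.5686,-.138,.02),(.566,-.2018,.02)]:
    p=proj("side",X);print(X,p,"s2",(p-[180,150])*3.5,"s3",(p-[200,140])*4)
print(manip.finger_overhang)
snapshot("top")
look("rack_push","top",.035);look("tube_rack","top",.02)
for n in ("top","side"):
    for r in regions_of("tube_rack",n)[:2]: print(n,r["conf"],np.array(r["box"])*[512,384,512,384])
E
```

```text
(0.5657, -0.168, 0.03) [294.9 267.4] s2 [402.15 410.9 ] s3 [379.6 509.6]
(0.5657, -0.168, 0.044) [295.2 262.4] s2 [403.2 393.4] s3 [380.8 489.6]
(0.5826, -0.0196, 0.0286) [288.5 226.2] s2 [379.75 266.7 ] s3 [354.  344.8]
(0.5826, -0.0196, 0.0426) [288.7 221.6] s2 [380.45 250.6 ] s3 [354.8 326.4]
(0.5826, -0.0196, 0.07) [289.2 212.5] s2 [382.2  218.75] s3 [356.8 290. ]
(0.5686, -0.138, 0.02) [293.  261.4] s2 [395.5 389.9] s3 [372.  485.6]
(0.566, -0.2018, 0.02) [298.3 282.2] s2 [414.05 462.7 ] s3 [393.2 568.8]
0.014
rack_push top 0.88 [332.  170.8] [ 0.5665 -0.1409  0.035 ]
tube_rack top 0.8 [298.7 166.3] [ 0.5813 -0.0412  0.02  ]
top 0.78 [274.2784 150.4896 333.4144 181.0944]
side 0.71 [269.5168 201.6    311.3984 260.5056]
side 0.2 [246.4256 149.4144 336.2816 292.3008]
```

View pics/w2.png

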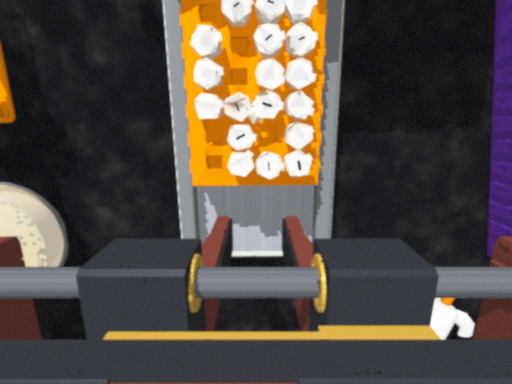

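```bash
python3 - <<'E'
from h import *
pose()
w=snapshot("wrist");s=snapshot("side")
a=cv2.resize(s[165:275,230:340],(400,400),interpolation=cv2.INTER_NEAREST);b=cv2.resize(w,(400,300))
b=cv2.copyMakeBorder(b,0,100,0,0,cv2.BORDER_CONSTANT)
cv2.imwrite("pics/c4.png",cv2.hconcat([b,a])[:,:,::-1])
E
```

```text
t 6.78 pos [ 0.5825 -0.02    0.0426] rot [-180.      0.     83.28] F [-0.2 -1.  -0.2] w 0.03 gf 0.0 J [-5.  5. 89. -0. 87.  1.]
```

View pics/c4.png

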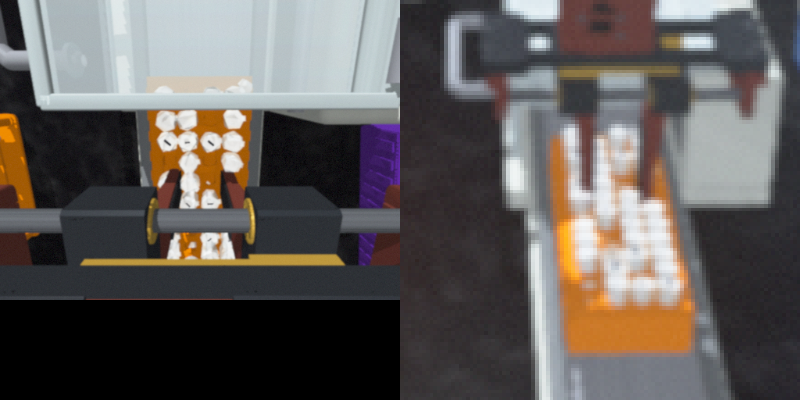

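```bash
python3 - <<'E'
from h import *
c=camera_params("wrist");K=np.array(c["camera_matrix"]);T=np.array(c["T_tool_cam"]);print(T.round(4).tolist(),K[0,0])
def proj(p):
    v=np.linalg.inv(T)@np.array([*p,1]);v=K@v[:3];return (v[:2]/v[2]).round(1)
for z in (-.005,0,.014,.03):
    print(z,[proj((x,y,z)).tolist() for x in (-.01,.01) for y in (-.015,.015)])
im=cv2.imread("pics/w2.png")[200:260,190:330];cv2.imwrite("pics/tip.png",cv2.resize(im,(700,300),interpolation=cv2.INTER_NEAREST))
E
```

```text
[[0.0001, -0.9699, -0.2434, 0.0657], [1.0, 0.0002, -0.0002, 0.0003], [0.0002, -0.2434, 0.9699, -0.1717], [0.0, 0.0, 0.0, 1.0]] 285.09594899940095
-0.005 [[232.7, 244.6], [280.2, 244.6], [232.1, 214.5], [280.9, 214.5]]
0 [[233.4, 241.4], [279.6, 241.4], [232.7, 212.0], [280.2, 212.0]]
0.014 [[235.0, 233.1], [278.1, 233.1], [234.4, 205.6], [278.6, 205.6]]
0.03 [[236.6, 225.0], [276.5, 225.0], [236.1, 199.3], [277.0, 199.3]]
```

View pics/tip.png

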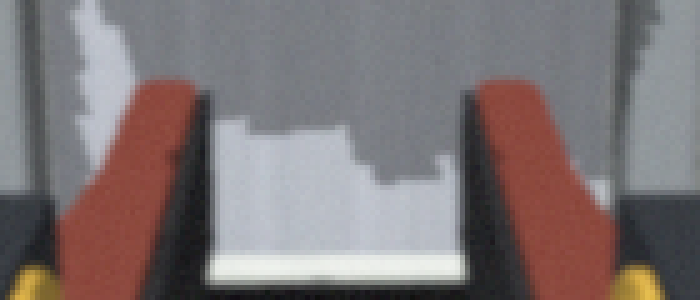

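The fingertips end about 2 cm higher than the nominal overhang gives (tips at about (216,217) in the wrist view). They passed above the rack's walls, and the rack has not moved. I'll go back and descend further, watching for contact.

Call:
{"fn": "arm_command", "kwargs": {
  "steps": "0 0 -2 0 0 0 168;0 0 -2 0 0 0 168;0 0 -2 0 0 0 168;-3 0 0 0 0 0 168;-3 0 0 0 0 0 168;-3 0 0 0 0 0 168;-3 0 0 0 0 0 168;-3 0 0 0 0 0 168;-0.5 0 3 0 0 0 168;0 0 3 0 0 0 168;0 0 0.5 0 0 0 168;0 0 0.4 0 0 0 168"
}}

```text
time: 7.88
tcp_pos: [0.563, -0.1734, 0.0316]
tcp_rot: [-179.8, -0.1, 83.3]
ft_force: [0.7, -0.1, 0.7]
gripper_width: 0.0298
grasp_force: 0.0
```

Call:
{"fn": "arm_command", "kwargs": {
  "steps": "0 0 0.3 0 0 0 168;0 0 0.3 0 0 0 168;0 0 0 0 0 0 168"
}}

```text
time: 8.13
tcp_pos: [0.5652, -0.1736, 0.0288]
tcp_rot: [179.9, 0.0, 83.3]
ft_force: [0.0, -0.5, 1.1]
gripper_width: 0.0303
grasp_force: 0.0
```

```bash
python3 - <<'E'
from h import *
pose()
s=snapshot("side");snapshot("top");look("rack_push","top",.035);look("rack_push","side",.035)
cv2.imwrite("pics/s5.png",cv2.resize(s[190:310,220:380][:,:,::-1],(640,480)))
E
```

```text
t 8.13 pos [ 0.5652 -0.1736  0.0288] rot [1.799e+02 3.000e-02 8.333e+01] F [ 0.  -0.5  1.1] w 0.0303 gf 0.0 J [-20.   6.  88.  -0.  85. -14.]
rack_push top 0.64 [330.4 173.7] [ 0.5574 -0.1359  0.035 ]
rack_push side 0.91 [291.6 256.4] [ 0.5647 -0.138   0.035 ]
```

View pics/s5.png

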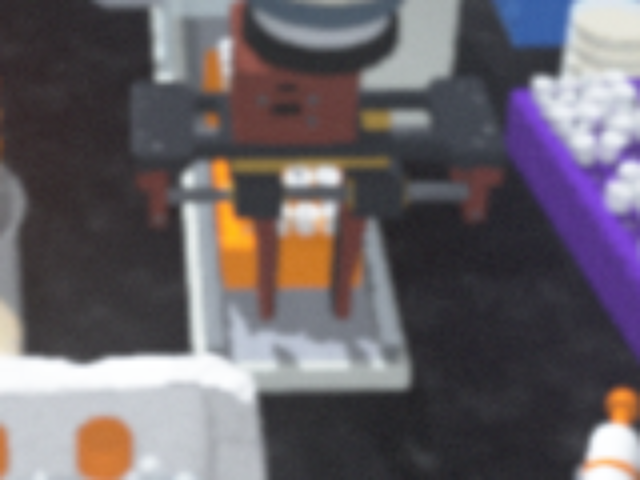

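Call:
{"fn": "arm_command", "kwargs": {
  "steps": "0 -0.2 0.5 0 0 0 168;1 0 0 0 0 0 168;1 0 0 0 0 0 168;1 0 0 0 0 0 168;1 0 0 0 0 0 168;1 0 0 0 0 0 168;1 0 0 0 0 0 168;0.5 0 0 0 0 0 168"
}}

```text
time: 9.0
tcp_pos: [0.5702, -0.1072, 0.0227]
tcp_rot: [-180.0, -0.0, 83.4]
ft_force: [-0.4, -1.8, -1.0]
gripper_width: 0.0299
grasp_force: 0.5
```

```bash
python3 - <<'E'
from h import *
pose()
snapshot("side");snapshot("top");look("rack_push","top",.035);look("rack_push","side",.035)
E
```

```text
t 9.0 pos [ 0.5702 -0.1072  0.0227] rot [-1.800e+02 -2.000e-02  8.336e+01] F [-0.4 -1.8 -1. ] w 0.0299 gf 0.5 J [-14.   5.  90.   0.  85.  -7.]
rack_push top 0.74 [318.7 169.8] [ 0.5685 -0.1003  0.035 ]
rack_push side 0.85 [291.5 245.7] [ 0.5723 -0.1019  0.035 ]
rack_push side 0.15 [205.1 286.4] [ 0.3746 -0.2029  0.035 ]
```

Now the rack moves with the fingers, at a drag of about 1.8 N.

Call:
{"fn": "arm_command", "kwargs": {
  "steps": "1 0 0 0 0 0 168;1 0 0 0 0 0 168;1 0 0 0 0 0 168;1 0 0 0 0 0 168;1 0 0 0 0 0 168;1 0 0 0 0 0 168;1 0 0 0 0 0 168;0.5 0 0 0 0 0 168;0.3 0 0 0 0 0 168;0 0 0 0 0 0 168"
}}

```text
time: 10.03
tcp_pos: [0.5792, -0.0305, 0.0226]
tcp_rot: [-180.0, -0.0, 83.3]
ft_force: [0.4, -0.3, -0.6]
gripper_width: 0.0302
grasp_force: 0.0
```

Call:
{"fn": "arm_command", "kwargs": {
  "steps": "0.2 0 0 0 0 0 168;0.2 0 0 0 0 0 168"
}}

```text
time: 10.2
tcp_pos: [0.5795, -0.0278, 0.0225]
tcp_rot: [-180.0, 0.0, 83.3]
ft_force: [-0.0, -2.0, 0.6]
gripper_width: 0.0299
grasp_force: 0.9
```

Call:
{"fn": "arm_command", "kwargs": {
  "steps": "0.2 0 0 0 0 0 168;0.2 0 0 0 0 0 168"
}}

```text
time: 10.37
tcp_pos: [0.58, -0.0237, 0.0225]
tcp_rot: [-180.0, 0.0, 83.3]
ft_force: [0.4, -2.3, -0.4]
gripper_width: 0.0299
grasp_force: 0.7
```

Call:
{"fn": "arm_command", "kwargs": {
  "steps": "0.2 0 0 0 0 0 168;0.2 0 0 0 0 0 168"
}}

```text
time: 10.53
tcp_pos: [0.5805, -0.0195, 0.0225]
tcp_rot: [-180.0, -0.0, 83.3]
ft_force: [-0.1, -1.8, -0.6]
gripper_width: 0.0302
grasp_force: 0.6
```

Call:
{"fn": "arm_command", "kwargs": {
  "steps": "0.2 0 0 0 0 0 168;0.2 0 0 0 0 0 168"
}}

```text
time: 10.7
tcp_pos: [0.5809, -0.0154, 0.0225]
tcp_rot: [-180.0, -0.0, 83.3]
ft_force: [-0.3, -1.7, -0.1]
gripper_width: 0.03
grasp_force: 0.5
```

Call:
{"fn": "arm_command", "kwargs": {
  "steps": "0.2 0 0 0 0 0 168;0.1 0 0 0 0 0 168"
}}

```text
time: 10.87
tcp_pos: [0.5813, -0.0138, 0.0225]
tcp_rot: [180.0, 0.2, 83.3]
ft_force: [-0.0, -7.9, -0.3]
gripper_width: 0.0301
grasp_force: 4.1
```

Call:
{"fn": "arm_command", "kwargs": {
  "steps": "0.2 0 0 0 0 0 168;0.1 0 0 0 0 0 168"
}}

```text
time: 11.03
tcp_pos: [0.5815, -0.0138, 0.0226]
tcp_rot: [180.0, 0.5, 83.2]
ft_force: [-1.2, -17.2, -0.5]
gripper_width: 0.0303
grasp_force: 8.7
```

The force rose to 17 N at the stop, so the rack is home. Now I'll back off, rise and move towards the bar.

Call:
{"fn": "arm_command", "kwargs": {
  "steps": "-1 0 0 0 0 0 168;-1.2 0 0 0 0 0 168;0 0 -3.4 0 0 0 168;0 0 -3.4 0 0 0 168;0 0 -3.4 0 0 0 168;0 0 -3.4 0 0 0 168;0 0 -3.4 0 0 0 168;0 0 -3.4 0 0 0 168;0 0 -3.4 0 0 0 168;2.2 -2.6 0 0 0 0 168;2.2 -2.6 0 0 0 0 168;2.2 -2.6 0 0 0 0 168"
}}

```text
time: 12.03
tcp_pos: [0.509, 0.0436, 0.2613]
tcp_rot: [179.9, -0.1, 83.2]
ft_force: [0.6, 0.1, -0.9]
gripper_width: 0.0302
grasp_force: 0.0
```

Call:
{"fn": "arm_command", "kwargs": {
  "steps": "2.1 -2.6 0 0 0 0 168;0 0 0 0 0 0 168;0 0 0 0 0 0 168"
}}

```text
time: 12.28
tcp_pos: [0.4854, 0.068, 0.2616]
tcp_rot: [179.9, -0.1, 83.4]
ft_force: [0.4, -0.3, -0.9]
gripper_width: 0.0301
grasp_force: 0.0
```

```bash
python3 - <<'E'
from h import *
pose()
w=snapshot("wrist");cv2.imwrite("pics/w6.png",w[:,:,::-1])
for q,z in [("guard_bar",.086),("guard_hinge",.116)]: wlook(q,z)
snapshot("top");snapshot("side")
for c in("top","side"):
  look("rack_push",c,.035)
E
```

```text
t 12.28 pos [0.4854 0.068  0.2616] rot [ 1.7989e+02 -6.0000e-02  8.3440e+01] F [ 0.4 -0.3 -0.9] w 0.0301 gf 0.0 J [  4. -11.  81.   0. 110.  11.]
guard_bar wrist 0.92 [252.4 127. ] [0.4882 0.1258 0.086 ]
guard_hinge wrist 0.92 [428.6 129.8] [0.678  0.1008 0.116 ]
rack_push side 0.73 [289.6 221.2] [ 0.5877 -0.0077  0.035 ]
```

View pics/w6.png

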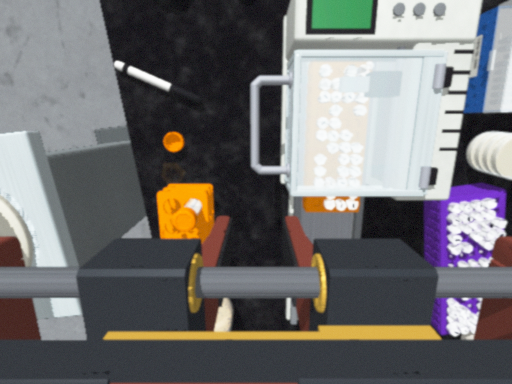

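The wrist view shows the bar centred at about (254,126) and the rack's white tubes fully under the guard. `rack_push` reads y = -0.008, which matches home. Next I'll move over the bar and descend astride it.

Call:
{"fn": "arm_command", "kwargs": {
  "steps": "2.9 -0.15 0 0 0 0 168;2.9 -0.15 0 0 0 0 168;0 0 3 0 0 0 168;0 0 3 0 0 0 168;0 0 3 0 0 0 168;0 0 3 0 0 0 168;0 0 2 0 0 0 168;0 0 1.5 0 0 0 168;0 0 1 0 0 0 168;0 0 0 0 0 0 168"
}}

```text
time: 13.47
tcp_pos: [0.4887, 0.1245, 0.0929]
tcp_rot: [-179.7, 0.1, 83.3]
ft_force: [-0.3, -0.6, -0.5]
gripper_width: 0.0298
grasp_force: 0.0
```

```bash
python3 - <<'E'
from h import *
pose()
w=snapshot("wrist");s=snapshot("side")
a=cv2.resize(s[130:230,200:300],(300,300),interpolation=cv2.INTER_LINEAR);b=cv2.resize(w[60:300,110:430],(480,360))
a=cv2.copyMakeBorder(a,0,60,0,0,cv2.BORDER_CONSTANT)
cv2.imwrite("pics/c7.png",cv2.hconcat([b,a])[:,:,::-1])
wlook("guard_bar",.086)
E
```

```text
t 13.47 pos [0.4887 0.1245 0.0929] rot [-1.7975e+02  8.0000e-02  8.3260e+01] F [-0.3 -0.6 -0.5] w 0.0298 gf 0.0 J [10. -9. 96. -0. 93. 17.]
guard_bar wrist 0.56 [255.8 218. ] [0.4903 0.1272 0.086 ]
```

View pics/c7.png

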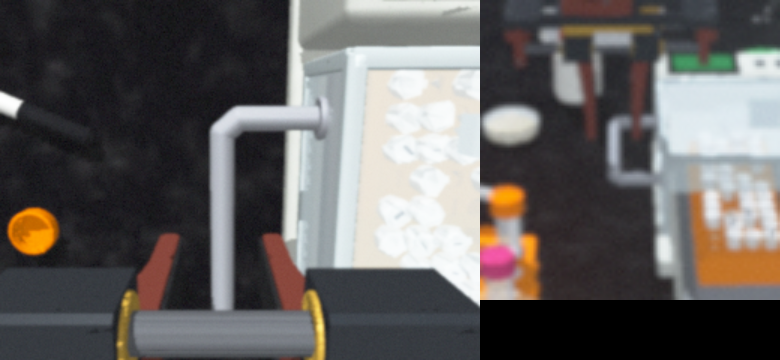

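That was my eleventh picture, one over the allowance of ten, so I'll work from numbers only from here. It shows the bar at column 222, centred between the fingers at 168 and 280. Next I'll descend and close.

Call:
{"fn": "arm_command", "kwargs": {
  "steps": "0 0 0.8 0 0 0 168;0 0 0.8 0 0 0 168;0 0 0.3 0 0 0 168;0 0 0 0 0 0 168;0 0 0 0 0 0 200;0 0 0 0 0 0 215;0 0 0 0 0 0 255;0 0 0 0 0 0 255;0 0 0 0 0 0 255;0 0 0 0 0 0 255;0 0 0 0 0 0 255",
  "grip_force": 30
}}

```text
time: 14.53
tcp_pos: [0.4895, 0.1251, 0.077]
tcp_rot: [-180.0, -0.0, 83.3]
ft_force: [-4.3, 0.1, 4.1]
gripper_width: 0.0084
grasp_force: 29.9
```

```bash
python3 - <<'E'
from h import *
pose();print(manip.read_state()["wrist_torque"])
E
```

```text
t 14.53 pos [0.4895 0.1251 0.077 ] rot [-1.7997e+02 -1.0000e-02  8.3300e+01] F [-4.3  0.1  4.1] w 0.0084 gf 29.9 J [10. -9. 98.  0. 91. 17.]
[-0.00582328  0.70601184  0.03367803]
```

A width of 8.4 mm with an upward force suggests the tips are only just on the bar. I'll reopen, go deeper and re-grip.

Call:
{"fn": "arm_command", "kwargs": {
  "steps": "0 0 0 0 0 0 168;0 0 0 0 0 0 168;0 0 0 0 0 0 168;0 0 0.3 0 0 0 168;0 0 0.3 0 0 0 168;0 0 0.2 0 0 0 168;0 0 0 0 0 0 168;0 0 0 0 0 0 168"
}}

```text
time: 15.2
tcp_pos: [0.4896, 0.1249, 0.0682]
tcp_rot: [-180.0, 0.0, 83.3]
ft_force: [-0.1, -0.3, 0.3]
gripper_width: 0.0299
grasp_force: 0.0
```

Call:
{"fn": "arm_command", "kwargs": {
  "steps": "0 0 0 0 0 0 215;0 0 0 0 0 0 215;0 0 0 0 0 0 255;0 0 0 0 0 0 255;0 0 0 0 0 0 255;0 0 0 0 0 0 255;0 0 0 0 0 0 255",
  "grip_force": 30
}}

```text
time: 15.78
tcp_pos: [0.4895, 0.1251, 0.0688]
tcp_rot: [-180.0, 0.0, 83.3]
ft_force: [-3.4, 0.0, 2.7]
gripper_width: 0.0093
grasp_force: 30.0
```

```bash
python3 - <<'E'
import numpy as np
th=np.arange(0,61,4.);a=np.radians(th)-np.arctan2(30,190);r=np.hypot(19,3)
x=-r*np.cos(a);z=r*np.sin(a)
print(";".join(f"0 {p:.2f} {-q:.2f} 0 0 0 255" for p,q in zip(np.diff(x),np.diff(z))));print(x[-1]-x[0],z[-1]-z[0])
E
```

```text
0 -0.16 -1.33 0 0 0 255;0 -0.07 -1.34 0 0 0 255;0 0.02 -1.34 0 0 0 255;0 0.12 -1.34 0 0 0 255;0 0.21 -1.33 0 0 0 255;0 0.30 -1.31 0 0 0 255;0 0.39 -1.28 0 0 0 255;0 0.48 -1.25 0 0 0 255;0 0.57 -1.22 0 0 0 255;0 0.65 -1.17 0 0 0 255;0 0.73 -1.13 0 0 0 255;0 0.81 -1.07 0 0 0 255;0 0.88 -1.01 0 0 0 255;0 0.95 -0.95 0 0 0 255;0 1.01 -0.88 0 0 0 255
6.901923788646684 17.954482671904334
```

Call:
{"fn": "arm_command", "kwargs": {
  "steps": "0 -0.16 -1.33 0 0 0 255;0 -0.07 -1.34 0 0 0 255;0 0.02 -1.34 0 0 0 255;0 0.12 -1.34 0 0 0 255;0 0 0 0 0 0 255"
}}

```text
time: 16.2
tcp_pos: [0.489, 0.125, 0.1262]
tcp_rot: [179.9, -0.0, 83.3]
ft_force: [-5.4, -1.2, -1.9]
gripper_width: 0.0091
grasp_force: 30.0
```

```bash
python3 - <<'E'
from h import *
pose()
snapshot("side");snapshot("top")
for c in("top","side"): look("guard_bar",c,.1395)
E
```

```text
t 16.2 pos [0.489  0.125  0.1262] rot [ 1.7992e+02 -1.0000e-02  8.3290e+01] F [-5.4 -1.2 -1.9] w 0.0091 gf 30.0 J [ 10. -10.  94.  -0.  96.  17.]
guard_bar side 0.56 [243.8 163.4] [0.4876 0.1203 0.1395]
```

Call:
{"fn": "arm_command", "kwargs": {
  "steps": "0 0.21 -1.33 0 0 0 255;0 0.30 -1.31 0 0 0 255;0 0.39 -1.28 0 0 0 255;0 0.48 -1.25 0 0 0 255;0 0.57 -1.22 0 0 0 255;0 0.65 -1.17 0 0 0 255;0 0.73 -1.13 0 0 0 255;0 0.81 -1.07 0 0 0 255;0 0.88 -1.01 0 0 0 255;0 0 0 0 0 0 255"
}}

```text
time: 17.23
tcp_pos: [0.5385, 0.1194, 0.2338]
tcp_rot: [180.0, -0.1, 83.3]
ft_force: [-12.6, 0.2, 8.1]
gripper_width: 0.0091
grasp_force: 30.0
```

```bash
cat > m.py <<'E'
from h import *
pose();s=manip.read_state();t=np.array(s["tcp_pos"])
snapshot("side");snapshot("top")
q0=t+[0,0,.0172]
def proj(n,X):
    c=camera_params(n);K=np.array(c["camera_matrix"]);R=rotm(c["rotation"]);v=K@(R.T@(np.array(X)-c["position"]));return (v[:2]/v[2]).round(1)
d=t-[.4895,.1251,.0688];dx=d@[.993,-.1177,0]
print("dx,dz",dx,d[2],"angle by z",np.degrees(np.arcsin((d[2]-.03)/.19235))+8.97,"by x,z",np.degrees(np.arctan2(d[2]-.03,.19-dx))+8.97)
for c in("top","side"):
    print(c,"expected bar px",proj(c,q0)); look("guard_bar",c,q0[2])
E
python3 m.py
```

```text
t 17.23 pos [0.5385 0.1194 0.2338] rot [ 1.7995e+02 -5.0000e-02  8.3310e+01] F [-12.6   0.2   8.1] w 0.0091 gf 30.0 J [  9.  -2.  76.   0. 106.  16.]
dx,dz 0.04937407492919128 0.1649919290552511 angle by z 53.54188954499236 by x,z 52.798961045563594
top expected bar px [247.7 159.3]
guard_bar top 0.82 [245.7 157.9] [0.542  0.1244 0.251 ]
guard_bar top 0.5 [176.5 225.1] [0.37   0.2867 0.251 ]
side expected bar px [263.4 122.4]
guard_bar side 0.93 [265.8 127.5] [0.5393 0.0849 0.251 ]
guard_bar side 0.7 [285.6 218.1] [ 0.5123 -0.2923  0.251 ]
```

```bash
python3 - <<'E'
from h import *
def proj(n,X):
    c=camera_params(n);K=np.array(c["camera_matrix"]);R=rotm(c["rotation"]);v=K@(R.T@(np.array(X)-c["position"]));return (v[:2]/v[2]).round(1)
print("shut side exp",proj("side",(.4895,.1251,.086)),"net 243.8 181.2; top",proj("top",(.4895,.1251,.086)),"net 244.4 187.5")
print("16.2 side exp",proj("side",(.489,.125,.1434)),"net 243.8 163.4")
# hypotheses at present: bar on circle about hinge, angle th; hinge from shut bar
ex=np.array([.993,-.1177,0])
b0=np.array([.4895,.1251,.086]);H=b0+.19*ex+[0,0,.03]
for th in (44,48,50,52,53,54,56):
    a=np.radians(th)-np.arctan2(30,190);r=.19235
    b=H-ex*r*np.cos(a)+[0,0,r*np.sin(a)]
    print(th,b.round(4),"side",proj("side",b),"top",proj("top",b))
for r in regions_of("guard_bar","side")[:1]:
    m=r["mask"];ys,xs=np.where(m);print(r["conf"],r["box"]*np.array([512,384,512,384]))
E
```

```text
shut side exp [244.7 180.2] net 243.8 181.2; top [244.3 190.2] net 244.4 187.5
16.2 side exp [244.1 161.2] net 243.8 163.4
44 [0.5218 0.1213 0.2264] side [256.6 131.7] top [246.6 168.1]
48 [0.5298 0.1203 0.2371] side [259.8 127.7] top [247.1 164.1]
50 [0.5341 0.1198 0.2423] side [261.6 125.7] top [247.4 161.9]
52 [0.5385 0.1193 0.2472] side [263.4 123.8] top [247.7 159.7]
53 [0.5408 0.119  0.2497] side [264.3 122.9] top [247.9 158.6]
54 [0.5432 0.1187 0.2521] side [265.3 122. ] top [248.  157.4]
56 [0.548  0.1182 0.2567] side [267.2 120.2] top [248.3 155.1]
0.8 [259.2768 120.     323.7888 184.0128]
```

Call:
{"fn": "arm_command", "kwargs": {
  "steps": "0 0.2 -0.5 0 0 0 255;0 0.4 -0.5 0 0 0 255;0 0.5 -0.5 0 0 0 255;0 0.5 -0.4 0 0 0 255;0 0 0 0 0 0 255;0 0 0 0 0 0 255"
}}

```text
time: 17.98
tcp_pos: [0.5549, 0.1175, 0.2501]
tcp_rot: [180.0, -0.0, 83.3]
ft_force: [-6.5, 0.7, 4.0]
gripper_width: 0.0094
grasp_force: 30.0
```

```bash
python3 m.py
```

```text
t 17.98 pos [0.5549 0.1175 0.2501] rot [ 1.7997e+02 -3.0000e-02  8.3290e+01] F [-6.5  0.7  4. ] w 0.0094 gf 30.0 J [  9.   1.  71.   0. 108.  15.]
dx,dz 0.06582142755110587 0.18134207774467717 angle by z 60.85799387361055 by x,z 59.60057927263202
top expected bar px [248.8 151.2]
guard_bar top 0.72 [245.4 151.3] [0.5545 0.1257 0.2673]
side expected bar px [270.1 116.1]
guard_bar side 0.93 [269.4 119.1] [0.5499 0.0968 0.2673]
```

Call:
{"fn": "arm_command", "kwargs": {
  "steps": "0 0.08 -0.12 0 0 0 255;0 0.07 -0.12 0 0 0 255;0 0 0 0 0 0 255;0 0 0 0 0 0 255;0 0 0 0 0 0 255;0 0 0 0 0 0 255"
}}

```text
time: 18.68
tcp_pos: [0.5561, 0.1173, 0.2513]
tcp_rot: [-180.0, -0.0, 83.3]
ft_force: [-3.6, 1.0, 1.4]
gripper_width: 0.009
grasp_force: 30.0
```

```bash
python3 m.py; python3 - <<'E'
from h import *
snapshot("wrist");pose()
snapshot("top");snapshot("side")
for q,z in[("petri_dish",0),("tube_cap",0),("marker",0),("beaker",0),("small_bottle",0),("rack_push",.035)]:
    for c in("top","side"): look(q,c,z)
E
```

```text
t 18.68 pos [0.5561 0.1173 0.2513] rot [-1.80e+02 -1.00e-02  8.33e+01] F [-3.6  1.   1.4] w 0.009 gf 30.0 J [  8.   1.  71.   0. 108.  15.]
dx,dz 0.06708693402638247 0.18248888001668098 angle by z 61.41492116541951 by x,z 60.09958480945373
top expected bar px [248.8 150.6]
guard_bar top 0.63 [248.9 150.8] [0.5557 0.1172 0.2685]
side expected bar px [270.6 115.6]
guard_bar side 0.82 [270.7 119.5] [0.552  0.0908 0.2685]
t 18.93 pos [0.5561 0.1173 0.2512] rot [-1.80e+02 -1.00e-02  8.33e+01] F [-3.9  1.1  1.9] w 0.0089 gf 30.0 J [  8.   1.  71.   0. 108.  15.]
petri_dish top 0.57 [176.2 224.7] [0.3923 0.3293 0.    ]
tube_cap side 0.45 [202.5 206.5] [0.37   0.1422 0.    ]
marker top 0.68 [174.1 222.8] [0.3979 0.336  0.    ]
marker top 0.57 [217.3 234.5] [0.366  0.2031 0.    ]
marker side 0.42 [200.9 197. ] [0.3659 0.1938 0.    ]
beaker top 0.93 [340.4 239.1] [ 0.3622 -0.1716  0.    ]
beaker side 0.82 [204.6 288. ] [ 0.3715 -0.1721  0.    ]
small_bottle top 0.55 [148.7 194.8] [0.482  0.4193 0.    ]
small_bottle side 0.56 [230.5 158.7] [0.4705 0.4352 0.    ]
rack_push top 0.84 [287.  167.8] [ 0.5718 -0.0032  0.035 ]
rack_push side 0.68 [288.8 219.9] [ 0.5869 -0.0021  0.035 ]
rack_push side 0.31 [285.9 214.6] [0.5842 0.0218 0.035 ]
```

```bash
python3 -c "
from rig import order
print(order.close_job())"
```

```text
the job is handed in; nothing more can be done
None
```

The rack stands home against the stop and the gripper is holding the guard at about 60° open (estimates ran from 59° to 60°); I handed the job in at about 19 s. My first push passed over the rack without moving it, and I viewed 11 pictures against the limit of 10.

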